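# Refit the cooling-water valve handle and open the valve

### The job

Fit the loose metal handle onto the square stem of the bench valve, bore down, and push it fully home so that its hub sits on the round collar. Then turn the handle counter-clockwise (seen from above) until the valve reaches its stop, and let go, leaving the handle on the stem and the glassware where it stands.

Things in the scene. Friction and masses are not known exactly. Their poses are not given: they have to be found in the camera images.
- handle: Loose aluminium bar handle, 0.15-0.31 kg, bore down. Hub block 42 x 42 mm, 38 high, square bore 20 mm wide right through, flats parallel to x and y: any of the four ways onto the stem is right. Arms 16 mm wide, 20 to 36 mm above the underside, run along +x and -x to round ends 77 mm out. Hub's +y and -y faces are bare, to grip from above. Origin: centre of hub underside, z up the bore.
- valve: Grey valve fixed to the bench. Base plate 130 x 90 mm; body 68 mm across, 52 high; bonnet 56 across up to 66 mm; round steel collar 36 across, its flat top 80 mm above the bench. Pipe stubs along +x and -x to 98 mm out, axis 32 mm up. Origin: centre of the base's underside, below the upright stem axis; z up.
- seat (a point): Centre of the collar's flat top, on the stem axis, 80 mm above the bench; axes as the valve's. The hub's underside rests here when fully home. Until the flats agree with the bore (within about 0.1 rad) the hub rests on the stem's tapered end, its underside 26 to 32 mm above this point, the lower the nearer they agree. It may bind on the way down; a slight twist frees it.
- stem_top (a point): Centre of the square stem's upper end, 34 mm above the seat; fixed to the valve (axes as the valve's, not the stem's). Stem: steel, 18 mm square, its top 8 mm tapering to 12 mm. The angle of its flats differs every time and is not measured; it bears no relation to the valve's axes or the joint value.
- stem (a joint): Turn of the stem, rad: 0 to 0.25 at the start, growing counter-clockwise seen from above, hard stop (fully open) at 1.2. Stiff (0.25 N m), stays where left; pressing the handle on it with 10 N or less while feeling for the flats does not turn it. About 0.1 rad of play either way between handle and stem.
- flask: Bystander: round-bottomed glass flask, 84 mm across and 144 mm high, seated in a cork ring 88 mm across. Origin: centre of the underside of the ring.
- beaker: Bystander: glass beaker, 76 mm across and 95 mm high. Origin: centre of its underside.
- jar: Bystander: amber jar with a black cap, 64 mm across and 100 mm high. Origin: centre of its underside.
Mind the look-alikes: they are no part of the job. Of the things that look like the handle, take the one that is nearest to the robot's base at the start.

How it is judged:
On the way, in this order (a step that is already met when the one before it is completed fails the run):
1. the handle is fully home on the stem (z of handle in the frame of seat between -0.004 and 0.004 m and horizontal distance between handle and seat below 0.004 m and angle between handle's own z axis and vertical below 0.07 rad), for 0.2 s.
2. the handle, still home, has turned the stem to its stop (all of step 1 and value of joint stem above 1.08 rad), for 0.1 s.
At the end, for the whole second after the job is handed in: The handle is on the stem, upright within 0.07 rad, its underside centre within 4 mm of the collar top in height and 4 mm sideways; the stem is turned to more than 1.08 rad (stop at 1.2); the handle is released and at rest (all of step 2 and linear speed of handle below 0.02 m/s and contact force between handle and the fingers below 0.1 N and velocity of joint stem below 0.05 rad/s); the robot touches nothing.
It fails at once if the flask is moved more than 30 mm (distance of flask from where it was at the start of the episode above 0.03 m).
It fails at once if the beaker is moved more than 30 mm (distance of beaker from where it was at the start of the episode above 0.03 m).
It fails at once if the jar is moved more than 30 mm (distance of jar from where it was at the start of the episode above 0.03 m).
It also fails if it takes over 64 s, if anything falls off the work surface, if the arm or the gripper's body presses on something with over 40 N, if the wrist force passes 120 N, or if a joint passes its speed limit or range.

### The arm

A 6-joint arm with a two-finger parallel gripper is mounted at the origin on the work surface. World frame = base frame: x ahead of the robot, y to its left, z up, the work surface at z = 0. Lengths are in m, angles in rad, forces in N, time in s.
With the tool pointing down it reaches from about 0.25 to 0.8 m from the base axis. Payload 8.5 kg.
Tool frame: the origin (TCP) lies midway between the tips of the shut fingers; the grasp point (between the pads) lies 19 mm behind it; z points along the fingers, y is the direction in which the jaws open and shut (so a half turn about z gives the same grasp; the last joint's range is limited). The gripper opens to 85 mm and grips with 20 to 120 N. Pads are 22 mm wide; open, the fingers measure 114 mm over their backs; the gripper's body (76 mm by 85 mm) begins 54 mm behind the grasp point. The pads swing forward as they close: fully open they stand 13 mm farther back than shut.
Start: joints at [-1.249, 0.238, -0.013, 1.319, 0, 1.571], TCP at [0.166, -0.498, 0.231] pointing down, gripper open.
Joint ranges: [-2.66, 2.66], [-1.03, 1.9], [-1.14, 1.46], [-1.82, 2.27], [-1.45, 1.34], [-3.14, 3.14]. Speed limits (rad/s): [2.22, 2.22, 2.79, 3.14, 3.14, 3.14].

### API

Orientations are given as a rotation vector (axis times angle).
In Python, from cell import env, vision gives the robot as it stands.
- The arm moves only by the tool carry_out, never from a script. Its argument "motion" is a list of rows, each an object with "claw": the gripper's target within -1 to 1 (fully open at 1, half-way at 0, shut at -1); "translation": the shift along the tool's x, y, z in cm, a list of three; "turn": the turn, a rotation vector about the tool's x, y, z in rad, a list of three. In form: [{"claw": claw, "translation": [dx, dy, dz], "turn": [wx, wy, wz]}, ...]. A call has 1 to 20 rows; each row shifts and turns the commanded pose from where the row before left it, along the tool's axes as they then stand; what a row does not reach is not made up. A row lasts 1/10 s, in which the tool goes at most 50 mm and 8.59 degrees, less where a joint would pass 70% of its speed; a pose out of reach is approached as far as the arm can. A call with a gripper value outside its range is refused whole. The fingers move at their own pace and stop on an object; "grip_force" is the grip in N (left out, the last holds). Time passes only in rows, so rows that do not move let the fingers close. It gives the time, the measured TCP pose, the force and the opening at its end, in the units of the state.
- env.get_state(): the state, without advancing time (a new reading comes with each control period).
- vision.camera(name): name is "scene" or "side" or "wrist"; returns a dict with "frame" (480x640x3 uint8, red, green, blue), "camera_matrix" (3x3 intrinsics, pixels), "xyz" and "attitude" of the camera in the world. Camera axes: x right, y down, z forward; pixel columns grow to the right and rows downward; lengths in m; the calibration is good to about 2 mm. A picture is of the moment at which its call begins. There is no depth.
- env.close_job(): hands the job in, once; it reports no verdict.
The state is a dict: "time": time; "joints": joint angles; "qvel": joint speeds; "tau": joint torques, N m; "position": TCP position; "ee_rot": TCP orientation; "force": force on the tool from outside, world axes, zero at the start; "torque": the same for the moment, N m; "finger_gap": finger opening in m.
Only numpy, scipy, OpenCV 4.12 (cv2) and the standard library are available. Lean on these libraries where they do the work, as an engineer would, in place of code of your own. Each camera call takes 0.05 s, during which the arm holds its last target.

## Working session

There is one attempt and no reset: what is moved stays moved. The work goes in short steps, Python scripts to look and compute and a tool call to move; the robot and the scene stay as the last step left them, time stands still between calls to the robot, and variables do not carry over. Pictures are saved under pics/ and viewed, and the job is handed in when it is done.

Besides the shell and the picture viewer there is one more tool, called after "Call:" as name([rows], argument=value, ...), one row to a line, values as JSON. carry_out: Moves the arm, as the interface text tells. Its arguments: {"type":"object","properties":{"motion":{"type":"array","items":{"type":"object","properties":{"claw":{"type":"number"},"translation":{"type":"array","items":{"type":"number"}},"turn":{"type":"array","items":{"type":"number"}}}}},"grip_force":{"type":"number"}},"required":["motion"]}

```bash
ls; mkdir -p pics; cat > h.py <<'E'
from cell import env, vision
import numpy as np, cv2
from scipy.spatial.transform import Rotation as R
def shot(n,f):
    c=vision.camera(n); cv2.imwrite('pics/'+f,c['frame'][:,:,::-1]); np.savez('pics/'+f+'.npz',**{k:np.asarray(v) for k,v in c.items()}); return c
def rot(c):
    a=np.asarray(c['attitude'],float)
    return a if a.shape==(3,3) else R.from_rotvec(a).as_matrix() if a.size==3 else R.from_quat(a).as_matrix()
def ray(c,p):
    K=np.asarray(c['camera_matrix']); d=rot(c)@np.linalg.solve(K,[p[0],p[1],1]); return np.asarray(c['xyz']),d
def onz(c,p,z):
    o,d=ray(c,p); return o+d*(z-o[2])/d[2]
def proj(c,X):
    v=rot(c).T@(np.asarray(X)-np.asarray(c['xyz'])); q=np.asarray(c['camera_matrix'])@v; return q[:2]/q[2]
def tri(c1,p1,c2,p2):
    o,d=ray(c1,p1);q,e=ray(c2,p2); s=np.linalg.lstsq(np.c_[d,-e],q-o,rcond=None)[0]
    a=o+d*s[0];b=q+e*s[1]; return (a+b)/2,np.linalg.norm(a-b)
def load(f): return dict(np.load('pics/'+f+'.npz'))
E
python3 - <<'E'
from h import *
for n in ['scene','side','wrist']:
    c=shot(n,n+'0.png'); print(n,c['xyz'],c['attitude'],c['camera_matrix'])
print(env.get_state())
E
```

```text
pics
scene [1.20332433 0.2532046  1.00671933] [-1.59437521 -2.18738137  0.65486308] [[445.01784263   0.         318.57555948]
 [  0.         445.01784263 242.72009864]
 [  0.           0.           1.        ]]
side [0.53324249 1.20730082 1.09710296] [-0.12454499  2.84429063 -1.2804495 ] [[603.92302793   0.         314.76684578]
 [  0.         603.92302793 227.20783312]
 [  0.           0.           1.        ]]
wrist [ 0.23253908 -0.4755439   0.37428485] [ 2.35759846 -1.6995057  -0.24100844] [[423.8659241    0.         326.02299867]
 [  0.         423.8659241  247.57972025]
 [  0.           0.           1.        ]]
{'time': 0.15, 'joints': array([-1.24903094e+00,  2.38649280e-01, -1.39887797e-02,  1.31919636e+00,
       -1.61340575e-06,  1.57081700e+00]), 'qvel': array([-0.00047968, -0.0020466 ,  0.002974  , -0.00021301,  0.00152296,
       -0.00247348]), 'tau': array([ 6.24706354e-04, -5.39078808e+01,  3.46597517e+01,  1.43323551e-02,
        5.43751796e-06, -2.43179267e-05]), 'position': array([ 0.16593771, -0.49779008,  0.23084997]), 'ee_rot': array([-3.10001696e+00, -5.03054215e-01,  2.63642774e-04]), 'force': array([-0.09264659, -0.47794996, -0.19093413]), 'torque': array([-0.03230255,  0.03348449, -0.01505574]), 'finger_gap': 0.08527608695466246}
```

View pics/scene0.png

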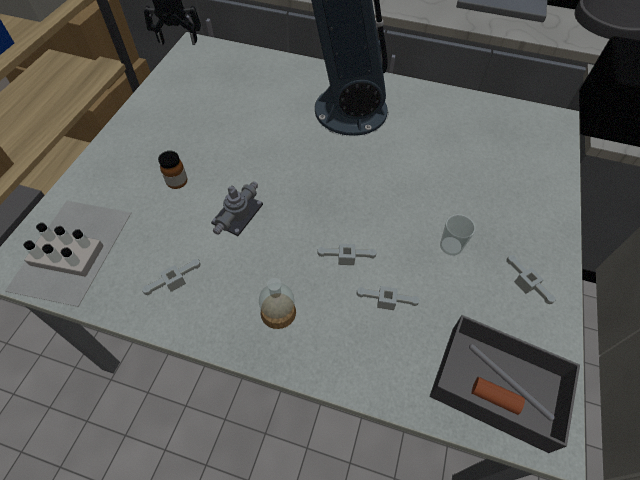

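View pics/side0.png

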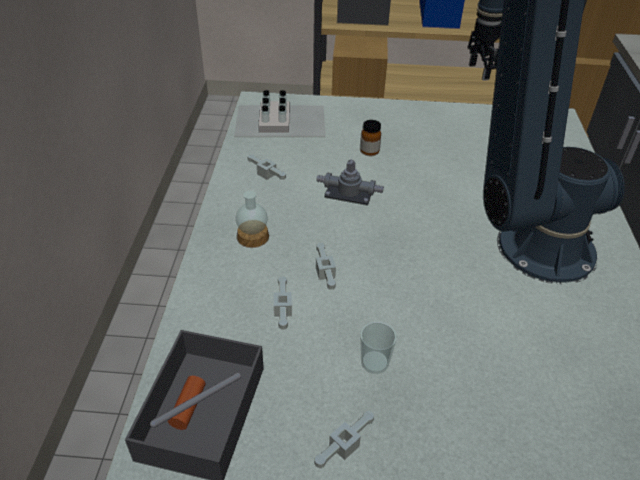

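View pics/wrist0.png

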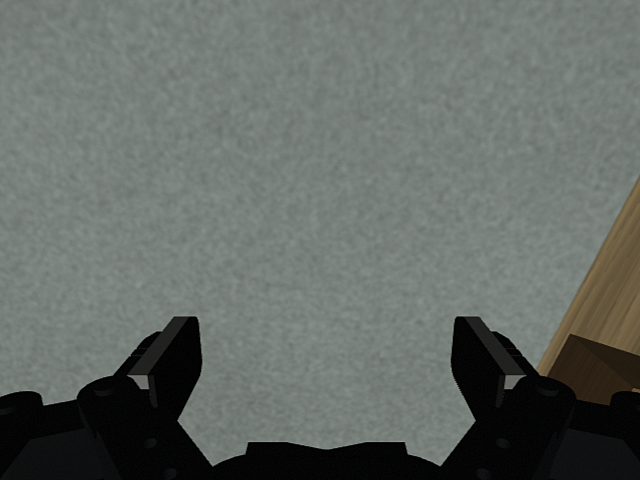

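Four handle-like things are in the scene view, with hub tops at about (175,273), (347,247), (388,292) and (530,275). I'll measure each one's distance from the base.

```bash
python3 - <<'E'
from h import *
s=load('scene0.png');d=load('side0.png')
for n,p in dict(A=(175,273),B=(347,248),C=(388,293),D=(530,275)).items():
    X=onz(s,p,.038);print(n,X,np.hypot(*X[:2]),proj(d,X))
print('stem',tri(s,(233,188),d,(351,162)))
for n,p in dict(flask=(278,318),beaker=(453,247),jar=(176,184)).items(): print(n,onz(s,p,0))
I=[cv2.resize(cv2.imread('pics/scene0.png')[y-35:y+35,x-45:x+45],None,fx=4,fy=4,interpolation=2) for x,y in((347,252),(236,205))]
I+=[cv2.resize(cv2.imread('pics/side0.png')[y-35:y+35,x-45:x+45],None,fx=4,fy=4,interpolation=2) for x,y in((325,265),(350,180))]
cv2.imwrite('pics/crop0.png',np.vstack([np.hstack(I[:2]),np.hstack(I[2:])]))
E
```

```text
A [ 0.77696138 -0.2441416   0.038     ] 0.8144164193287328 [267.41651068 166.15733648]
B [0.57157234 0.14435104 0.038     ] 0.5895185841233488 [327.77538892 262.67697364]
C [0.66716373 0.27495096 0.038     ] 0.7215992438889858 [283.15839619 299.42309377]
D [0.5066141  0.60494543 0.038     ] 0.7890607190754462 [346.12923411 435.17942088]
stem (array([ 0.53044497, -0.18399826,  0.11248048]), np.float64(0.0019081804830417327))
flask [0.79644906 0.03444317 0.        ]
beaker [0.45395101 0.4137433  0.        ]
jar [ 0.48553613 -0.40490378  0.        ]
```

View pics/crop0.png

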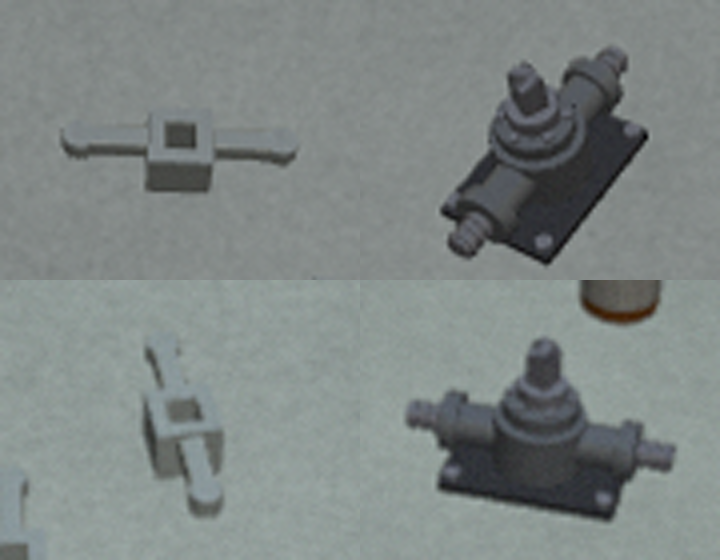

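Hub distances from the base are A 0.81, B 0.59, C 0.72 and D 0.79 m. B, at scene pixel (347,248), is nearest. The crop shows it bore down, with its arms near the top. Next I'll work out its yaw.

```bash
cat >> h.py <<'E'
def plan(pos=None,psi=None,vec=None):
    "tool-frame shift (cm) from current measured pose, and tool yaw"
    st=env.get_state(); M=R.from_rotvec(st['ee_rot']).as_matrix()
    y=np.arctan2(M[1,0],M[0,0]); print('t',st['time'],'pos',st['position'].round(4),'yaw',round(y,4),'tilt',np.round(M[:,2],4),'gap',round(st['finger_gap'],4),'F',st['force'].round(1),'T',st['torque'].round(2),'j',st['joints'].round(2))
    if pos is not None: print('tool shift cm',(M.T@(np.asarray(pos)-st['position'])*100).round(2))
    if psi is not None: print('turn z',round(-(psi-y),4))
    return st,M
E
python3 - <<'E'
from h import *
s=load('scene0.png');d=load('side0.png')
a=onz(s,(318,251),.030);b=onz(s,(375,254.5),.030);print(a,b,(a+b)/2,np.arctan2(*(b-a)[1::-1]),np.linalg.norm(b-a))
# psi after 8 turns of -0.15
st,M=plan()
y=np.arctan2(M[1,0],M[0,0])+1.2
M2=M@R.from_rotvec([0,0,-1.2]).as_matrix()
print((M2.T@(np.array([.50,.144,.26])-st['position'])*100).round(2),y)
E
```

```text
[0.59893841 0.07388406 0.03      ] [0.5631935  0.21825415 0.03      ] [0.58106595 0.14606911 0.03      ] 1.8135075487542478 0.14872936180403287
t 0.15 pos [ 0.1659 -0.4978  0.2308] yaw 0.3217 tilt [-3.e-04  1.e-03 -1.e+00] gap 0.0853 F [-0.1 -0.5 -0.2] T [-0.03  0.03 -0.02] j [-1.25  0.24 -0.01  1.32 -0.    1.57]
[65.74 30.22 -2.86] 1.5217447193374416
```

```bash
python3 - <<'E'
from h import *
w=load('wrist0.png'); st,M=plan()
print('cam in tool',M.T@(w['xyz']-st['position']), M.T@rot(w))
M2=M@R.from_rotvec([0,0,-1.2]).as_matrix()
Rc=M.T@rot(w); tc=M.T@(w['xyz']-st['position'])
# where TCP such that point P is at image row 200 center
for P,z in (((.530,-.184,.114),.26),((.572,.144,.038),.24)):
    d=M2@Rc@np.array([0,-.1,1.]); 
    c=M2@tc; h=z+c[2]-P[2]; pt=c[:2]+d[:2]*h/-d[2]
    pos=np.array([P[0]-pt[0],P[1]-pt[1],z]); print(pos,(M2.T@(pos-st['position'])*100).round(2))
E
```

```text
t 0.15 pos [ 0.1659 -0.4978  0.2308] yaw 0.3217 tilt [-3.e-04  1.e-03 -1.e+00] gap 0.0853 F [-0.1 -0.5 -0.2] T [-0.03  0.03 -0.02] j [-1.25  0.24 -0.01  1.32 -0.    1.57]
cam in tool [ 0.07021823 -0.00019268 -0.14343487] [[-3.74718186e-04 -9.61238852e-01 -2.75716755e-01]
 [ 9.99999687e-01 -1.68168014e-04 -7.72780166e-04]
 [ 6.96459581e-04 -2.75716959e-01  9.61238614e-01]]
[ 0.5295964  -0.20178922  0.26      ] [31.35 34.87 -2.9 ]
[0.57215623 0.13631057 0.24      ] [65.33 37.46 -0.87]
```

Call:
carry_out([
  {"claw": 1,"translation": [0,0,-0.3],"turn": [0,0,-0.149]},
  {"claw": 1,"translation": [0,0,-0.3],"turn": [0,0,-0.149]},
  {"claw": 1,"translation": [0,0,-0.3],"turn": [0,0,-0.149]},
  {"claw": 1,"translation": [0,0,-0.3],"turn": [0,0,-0.149]},
  {"claw": 1,"translation": [0,0,-0.3],"turn": [0,0,-0.149]},
  {"claw": 1,"translation": [0,0,-0.3],"turn": [0,0,-0.149]},
  {"claw": 1,"translation": [0,0,-0.3],"turn": [0,0,-0.149]},
  {"claw": 1,"translation": [0,0,-0.3],"turn": [0,0,-0.149]},
  {"claw": 1,"translation": [3.1,3.5,0],"turn": [0,0,0]},
  {"claw": 1,"translation": [3.1,3.5,0],"turn": [0,0,0]},
  {"claw": 1,"translation": [3.1,3.5,0],"turn": [0,0,0]},
  {"claw": 1,"translation": [3.1,3.5,0],"turn": [0,0,0]},
  {"claw": 1,"translation": [3.1,3.5,0],"turn": [0,0,0]},
  {"claw": 1,"translation": [3.1,3.5,0],"turn": [0,0,0]},
  {"claw": 1,"translation": [3.1,3.5,0],"turn": [0,0,0]},
  {"claw": 1,"translation": [3.1,3.5,0],"turn": [0,0,0]},
  {"claw": 1,"translation": [3.1,3.5,0],"turn": [0,0,0]},
  {"claw": 1,"translation": [3.1,3.5,0],"turn": [0,0,0]},
])

```text
time: 1.95
position: [0.5344, -0.2069, 0.2551]
ee_rot: [-2.284, -2.157, 0.0]
force: [-0.5, -1.3, -0.2]
finger_gap: 0.0854
```

Call:
carry_out([
  {"claw": 1,"translation": [0,0,0],"turn": [0,0,0]},
  {"claw": 1,"translation": [0,0,0],"turn": [0,0,0]},
  {"claw": 1,"translation": [0,0,0],"turn": [0,0,0]},
])

```text
time: 2.25
position: [0.5325, -0.2087, 0.2551]
ee_rot: [-2.284, -2.157, 0.001]
force: [0.4, 0.1, 0.5]
finger_gap: 0.0854
```

```bash
python3 - <<'E'
from h import *
plan(); shot('wrist','w1.png')
E
```

```text
t 2.25 pos [ 0.5325 -0.2087  0.2551] yaw 1.5136 tilt [-8.e-04  2.e-04 -1.e+00] gap 0.0854 F [0.4 0.1 0.5] T [-0.04 -0.    0.01] j [-0.37  0.31  0.15  1.41 -0.    1.25]
```

View pics/w1.png

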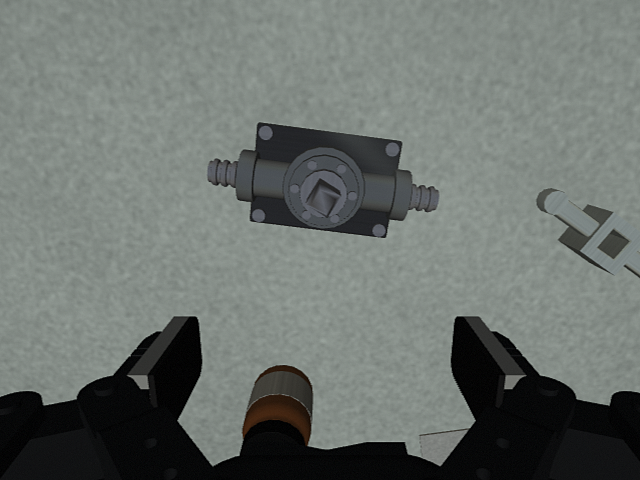

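The valve is centred near (324,190), with the square stem visible in the middle. I'll enlarge it to get the flats' angle.

```bash
python3 - <<'E'
from h import *
I=cv2.imread('pics/w1.png')[145:235,275:375]
I=cv2.resize(I,None,fx=7,fy=6.6 if 0 else 6.5,interpolation=cv2.INTER_CUBIC) if 0 else cv2.resize(I,None,fx=6.5,fy=6.5,interpolation=cv2.INTER_CUBIC)
I=cv2.convertScaleAbs(I,alpha=1.8); cv2.imwrite('pics/w1c.png',I)
w=load('w1.png'); print(proj(w,[.5304,-.184,.114]),proj(w,[.5304,-.184,.08]))
E
```

```text
[320.84173307 196.44742493] [321.40257898 189.23884276]
```

View pics/w1c.png

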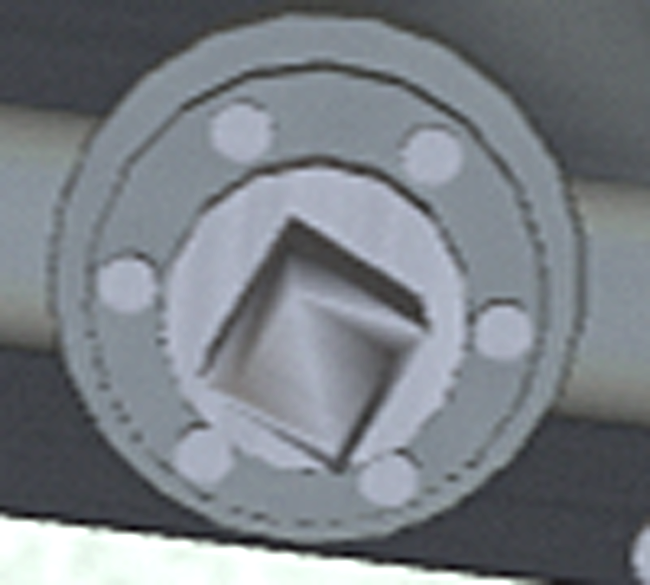

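```bash
python3 - <<'E'
from h import *
w=load('w1.png'); f=lambda p:onz(w,(275+(p[0]+.5)/6.5-.5,145+(p[1]+.5)/6.5-.5),p[2])
r,b,l=f((427,328,.106)),f((340,470,.106)),f((210,383,.106))
for u,v in((b,r),(l,b)): print(np.linalg.norm(v-u),np.degrees(np.arctan2(*(v-u)[1::-1]))%90)
print('centre',(r+l)/2)
t,l2=f((292,218,.08)),f((205,373,.08)); print(np.linalg.norm(t-l2),np.degrees(np.arctan2(*(t-l2)[1::-1]))%90)
# collar circle
for e in((163,315,.08),(470,315,.08),(317,160,.08),(317,470,.08)):print(f(e))
# jar etc
E
```

```text
0.018011743536074657 55.70731383225312
0.016886135551731428 52.41674959608086
centre [ 0.53196839 -0.18736025  0.106     ]
0.02068136940028179 57.04999690841037
[ 0.51385064 -0.18591866  0.08      ]
[ 0.54941112 -0.1879682   0.08      ]
[ 0.53274433 -0.16921213  0.08      ]
[ 0.53060124 -0.20524167  0.08      ]
```

Stem axis measures (0.532,-0.187) from both the square's corners and the collar's edges. The flats lie at about 55° (mod 90). Now I'll move over the handle.

```bash
python3 - <<'E'
from h import *
plan([.575,.12,.25],1.8135)
E
```

```text
t 2.3 pos [ 0.5323 -0.2091  0.2553] yaw 1.5127 tilt [-5.e-04  1.e-04 -1.e+00] gap 0.0853 F [ 0.4 -0.2  0.1] T [-0.02  0.02 -0.02] j [-0.37  0.31  0.15  1.41 -0.    1.25]
tool shift cm [33.1   2.35  0.53]
turn z -0.3008
```

Call:
carry_out([
  {"claw": 1,"translation": [4.1,0.3,0],"turn": [0,0,0]},
  {"claw": 1,"translation": [4.1,0.3,0],"turn": [0,0,0]},
  {"claw": 1,"translation": [4.1,0.3,0],"turn": [0,0,0]},
  {"claw": 1,"translation": [4.1,0.3,0],"turn": [0,0,0]},
  {"claw": 1,"translation": [4.1,0.3,0],"turn": [0,0,0]},
  {"claw": 1,"translation": [4.1,0.3,0],"turn": [0,0,0]},
  {"claw": 1,"translation": [4.1,0.3,0],"turn": [0,0,0]},
  {"claw": 1,"translation": [4.1,0.3,0],"turn": [0,0,0]},
  {"claw": 1,"translation": [0,0,0],"turn": [0,0,-0.148]},
  {"claw": 1,"translation": [0,0,0],"turn": [0,0,-0.148]},
  {"claw": 1,"translation": [0,0,0],"turn": [0,0,0]},
  {"claw": 1,"translation": [0,0,0],"turn": [0,0,0]},
  {"claw": 1,"translation": [0,0,0],"turn": [0,0,0]},
])

```text
time: 3.6
position: [0.5757, 0.1167, 0.2556]
ee_rot: [1.947, 2.466, 0.0]
force: [-0.0, 0.1, -0.9]
finger_gap: 0.0851
```

```bash
python3 - <<'E'
from h import *
plan(); shot('wrist','w2.png')
E
```

```text
t 3.6 pos [0.5757 0.1167 0.2556] yaw 1.805 tilt [ 2.e-04  1.e-04 -1.e+00] gap 0.0851 F [-0.   0.1 -0.9] T [ 0.   -0.03 -0.  ] j [0.2  0.34 0.19 1.42 0.   1.54]
```

View pics/w2.png

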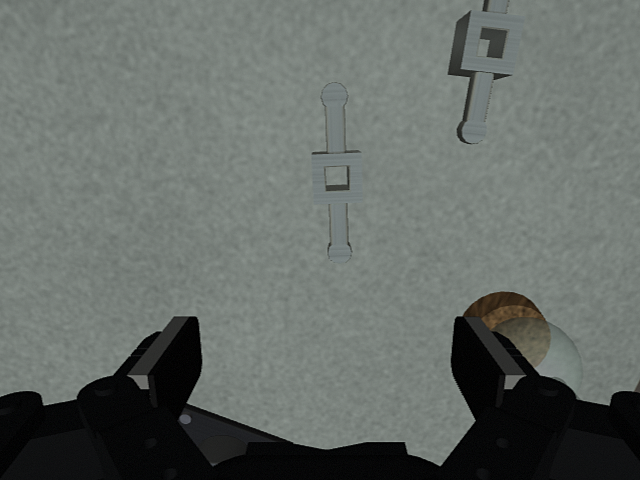

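Handle B has its hub top at about (338,177), bore at about (338,178), and arm ends at (334,95) and (340,252). Measuring.

```bash
python3 - <<'E'
from h import *
w=load('w2.png'); I=w['frame']
c=cv2.resize(I[75:275,270:410,::-1],None,fx=3,fy=3,interpolation=cv2.INTER_CUBIC);cv2.imwrite('pics/w2c.png',cv2.convertScaleAbs(c,alpha=1.5))
a=onz(w,(334,95),.036);b=onz(w,(340,252),.036);print(a,b,(a+b)/2,np.linalg.norm(a-b),np.arctan2(*(a-b)[1::-1]))
print([onz(w,p,.038) for p in((338,177),(338,178.5))])
E
```

```text
[0.56042551 0.21005766 0.036     ] [0.59696675 0.08273188 0.036     ] [0.57869613 0.14639477 0.036     ] 0.13246553565998584 1.8502751356071492
[array([0.57919448, 0.14715669, 0.038     ]), array([0.57949617, 0.14593228, 0.038     ])]
```

View pics/w2c.png

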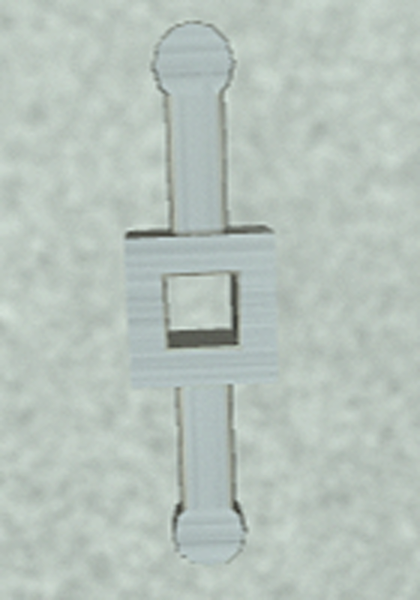

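```bash
python3 - <<'E'
from h import *
plan([.579,.146,.005],1.845)
E
```

```text
t 3.65 pos [0.5758 0.1169 0.2555] yaw 1.8059 tilt [ 2.e-04  1.e-04 -1.e+00] gap 0.0853 F [-0.1  0.5  0.6] T [-0.01  0.02 -0.03] j [0.2  0.34 0.19 1.42 0.   1.54]
tool shift cm [ 2.75  0.99 25.05]
turn z -0.0391
```

Call:
carry_out([
  {"claw": 1,"translation": [2.75,1.0,0],"turn": [0,0,-0.04]},
  {"claw": 1,"translation": [0,0,4],"turn": [0,0,0]},
  {"claw": 1,"translation": [0,0,4],"turn": [0,0,0]},
  {"claw": 1,"translation": [0,0,4],"turn": [0,0,0]},
  {"claw": 1,"translation": [0,0,4],"turn": [0,0,0]},
  {"claw": 1,"translation": [0,0,3],"turn": [0,0,0]},
  {"claw": 1,"translation": [0,0,1],"turn": [0,0,0]},
  {"claw": 1,"translation": [0,0,0],"turn": [0,0,0]},
  {"claw": 1,"translation": [0,0,0],"turn": [0,0,0]},
])

```text
time: 4.55
position: [0.5799, 0.1468, 0.0567]
ee_rot: [1.891, 2.507, 0.002]
force: [0.9, -0.4, 0.6]
finger_gap: 0.0852
```

```bash
python3 - <<'E'
from h import *
plan([.579,.146,.005],1.845); shot('wrist','w3.png')
E
```

```text
t 4.55 pos [0.5799 0.1468 0.0567] yaw 1.8489 tilt [ 1.7e-03  5.0e-04 -1.0e+00] gap 0.0852 F [ 0.9 -0.4  0.6] T [ 0.02 -0.04  0.04] j [ 0.25  0.47 -0.14  0.97  0.    1.54]
tool shift cm [-0.05 -0.12  5.17]
turn z 0.0039
```

View pics/w3.png

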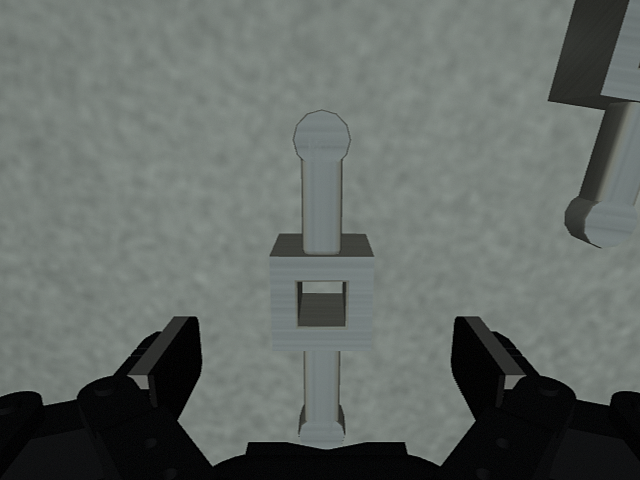

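The hub top spans x 270–375 and y 256–350, centred between the fingers at about (322,302). Checking the position here.

```bash
python3 - <<'E'
from h import *
w=load('w3.png')
for p in((322.3,302),(322.5,303)): print(onz(w,p,.038))
cs=[onz(w,p,.038) for p in((270,256),(374,256),(271,350),(375,350))]; print(np.mean(cs,0),np.linalg.norm(cs[0]-cs[1]),np.linalg.norm(cs[0]-cs[2]))
plan(np.r_[np.mean(cs,0)[:2],.005])
E
```

```text
[0.57858246 0.14670156 0.038     ]
[0.57878358 0.14629403 0.038     ]
[0.57898534 0.14562864 0.038     ] 0.041662686513775346 0.04209195223831176
t 4.6 pos [0.5802 0.1469 0.0571] yaw 1.8492 tilt [ 2.6e-03  8.0e-04 -1.0e+00] gap 0.0852 F [ 0.2  0.  -0.4] T [ 0.04  0.01 -0.01] j [ 0.25  0.47 -0.14  0.97  0.    1.54]
tool shift cm [-0.09 -0.17  5.21]
```

Sizes come out as 41.7 × 42.1 mm, against 42 mm given. Now descend and grip.

Call:
carry_out([
  {"claw": 1,"translation": [-0.05,-0.1,1.5],"turn": [0,0,0]},
  {"claw": 1,"translation": [0,0,1.5],"turn": [0,0,0]},
  {"claw": 1,"translation": [0,0,1.5],"turn": [0,0,0]},
  {"claw": 1,"translation": [0,0,0.6],"turn": [0,0,0]},
  {"claw": 1,"translation": [0,0,0],"turn": [0,0,0]},
  {"claw": -1,"translation": [0,0,0],"turn": [0,0,0]},
  {"claw": -1,"translation": [0,0,0],"turn": [0,0,0]},
  {"claw": -1,"translation": [0,0,0],"turn": [0,0,0]},
  {"claw": -1,"translation": [0,0,0],"turn": [0,0,0]},
  {"claw": -1,"translation": [0,0,0],"turn": [0,0,0]},
  {"claw": -1,"translation": [0,0,0],"turn": [0,0,0]},
  {"claw": -1,"translation": [0,0,0],"turn": [0,0,0]},
], grip_force=60)

```text
time: 5.8
position: [0.5787, 0.1461, 0.0052]
ee_rot: [1.89, 2.508, 0.002]
force: [-0.7, 0.0, 6.1]
finger_gap: 0.0412
```

```bash
python3 - <<'E'
from h import *
plan()
E
```

```text
t 5.8 pos [0.5787 0.1461 0.0052] yaw 1.8498 tilt [ 1.4e-03  5.0e-04 -1.0e+00] gap 0.0412 F [-0.7  0.   6.1] T [-0.09  0.18 -0.05] j [ 0.25  0.51 -0.21  0.85  0.    1.54]
```

Call:
carry_out([
  {"claw": -1,"translation": [0,0,-2],"turn": [0,0,0]},
  {"claw": -1,"translation": [0,0,-4],"turn": [0,0,0]},
  {"claw": -1,"translation": [0,0,-4],"turn": [0,0,0]},
  {"claw": -1,"translation": [0,0,-4],"turn": [0,0,0]},
  {"claw": -1,"translation": [0,0,-4],"turn": [0,0,0]},
  {"claw": -1,"translation": [-3.84,-1.71,0],"turn": [0,0,0]},
  {"claw": -1,"translation": [-3.84,-1.71,0],"turn": [0,0,0]},
  {"claw": -1,"translation": [-3.84,-1.71,0],"turn": [0,0,0]},
  {"claw": -1,"translation": [-3.84,-1.71,0],"turn": [0,0,0]},
  {"claw": -1,"translation": [-3.84,-1.71,0],"turn": [0,0,0]},
  {"claw": -1,"translation": [-3.84,-1.71,0],"turn": [0,0,0]},
  {"claw": -1,"translation": [-3.84,-1.71,0],"turn": [0,0,0]},
  {"claw": -1,"translation": [-3.84,-1.71,0],"turn": [0,0,0]},
  {"claw": -1,"translation": [0,0,0],"turn": [0,0,0.149]},
  {"claw": -1,"translation": [0,0,0],"turn": [0,0,0.149]},
  {"claw": -1,"translation": [0,0,0],"turn": [0,0,0.149]},
  {"claw": -1,"translation": [0,0,0],"turn": [0,0,0.149]},
  {"claw": -1,"translation": [0,0,0],"turn": [0,0,0.149]},
  {"claw": -1,"translation": [0,0,0],"turn": [0,0,0.149]},
  {"claw": -1,"translation": [0,0,0],"turn": [0,0,0]},
])

```text
time: 7.8
position: [0.531, -0.1869, 0.1841]
ee_rot: [-2.791, -1.441, 0.001]
force: [-0.3, 0.5, -2.3]
finger_gap: 0.0415
```

Call:
carry_out([
  {"claw": -1,"translation": [0,0,0],"turn": [0,0,0]},
  {"claw": -1,"translation": [0,0,0],"turn": [0,0,0]},
])

```text
time: 8.0
position: [0.5312, -0.187, 0.1843]
ee_rot: [-2.787, -1.45, 0.0]
force: [0.5, -0.0, -1.9]
finger_gap: 0.0412
```

```bash
python3 - <<'E'
from h import *
plan([.532,-.187,.16],.955); shot('wrist','w4.png');shot('side','s4.png');shot('scene','c4.png')
I=cv2.imread('pics/s4.png')[90:240,250:450]
J=cv2.imread('pics/c4.png')[120:270,140:340]
cv2.imwrite('pics/b4.png',np.hstack([cv2.resize(I,None,fx=2,fy=2),cv2.resize(J,None,fx=2,fy=2)]))
E
```

```text
t 8.0 pos [ 0.5312 -0.187   0.1843] yaw 0.9593 tilt [-2.e-04  1.e-04 -1.e+00] gap 0.0412 F [ 0.5 -0.  -1.9] T [-0.01 -0.    0.01] j [-0.34  0.32 -0.02  1.23  0.    1.84]
tool shift cm [0.05 0.07 2.43]
turn z 0.0043
```

View pics/w4.png

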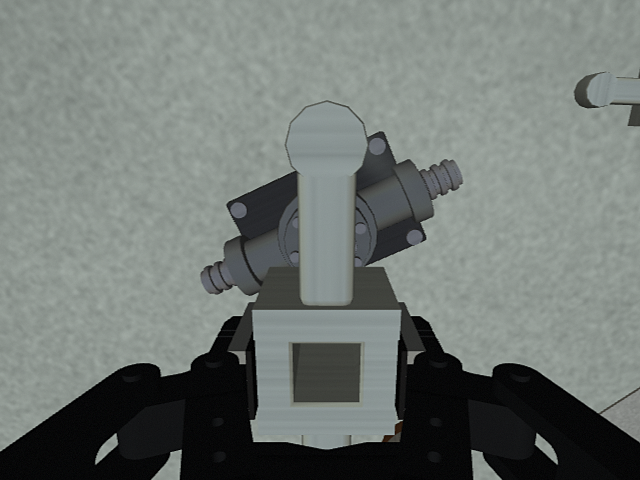

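View pics/b4.png

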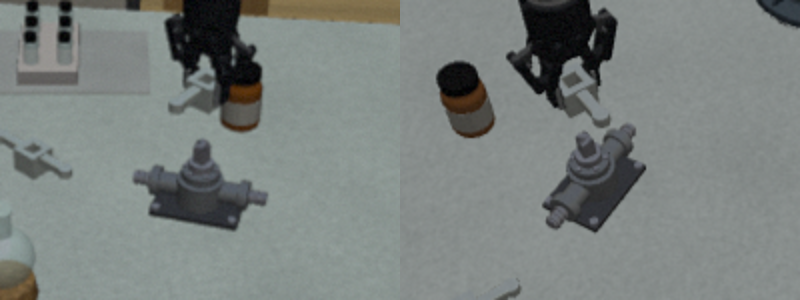

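The handle is held level, square to the jaws. The hub top's far edge is at row ~309 and the bore spans (290–364, 343–402). Checking hub position relative to the stem axis.

```bash
python3 - <<'E'
from h import *
w=load('w4.png'); st,M=plan()
z=st['position'][2]-.0052+.038
for p in((253,309),(401,309),(290,343),(364,343),(292,403),(362,403)):
    print(p,(M.T@(onz(w,p,z)-st['position'])*1000).round(1))
E
```

```text
t 8.15 pos [ 0.5312 -0.187   0.1843] yaw 0.9573 tilt [-1.e-04  1.e-04 -1.e+00] gap 0.0413 F [-0.1  0.1 -1.9] T [ 0.02  0.01 -0.  ] j [-0.34  0.32 -0.02  1.23  0.    1.85]
(253, 309) [ 20.4 -20.8 -32.8]
(401, 309) [ 20.5  21.1 -32.8]
(290, 343) [  9.7 -10.6 -32.8]
(364, 343) [  9.7  10.9 -32.8]
(292, 403) [-10.6 -10.4 -32.8]
(362, 403) [-10.5  10.8 -32.8]
```

Call:
carry_out([
  {"claw": -1,"translation": [0.1,0.07,2],"turn": [0,0,0]},
  {"claw": -1,"translation": [0,0,2],"turn": [0,0,0]},
  {"claw": -1,"translation": [0,0,2],"turn": [0,0,0]},
  {"claw": -1,"translation": [0,0,0.2],"turn": [0,0,0]},
  {"claw": -1,"translation": [0,0,0.2],"turn": [0,0,0]},
  {"claw": -1,"translation": [0,0,0],"turn": [0,0,0]},
])

```text
time: 8.75
position: [0.5328, -0.1868, 0.121]
ee_rot: [2.789, 1.445, 0.001]
force: [-0.1, 0.7, -0.7]
finger_gap: 0.0412
```

```bash
python3 - <<'E'
from h import *
plan([.532,-.187,.085])
shot('wrist','w5.png');shot('side','s5.png');shot('scene','c5.png')
I=cv2.imread('pics/s5.png')[110:210,300:400]
J=cv2.imread('pics/c5.png')[150:250,190:290]
cv2.imwrite('pics/b5.png',np.hstack([cv2.resize(I,None,fx=4,fy=4,interpolation=2),cv2.resize(J,None,fx=4,fy=4,interpolation=2)]))
E
```

```text
t 8.75 pos [ 0.5328 -0.1868  0.121 ] yaw 0.9561 tilt [ 8.e-04 -2.e-04 -1.e+00] gap 0.0412 F [-0.1  0.7 -0.7] T [ 0.02 -0.06  0.03] j [-0.34  0.36 -0.13  1.08  0.    1.85]
tool shift cm [-0.07 -0.06  3.6 ]
```

View pics/b5.png

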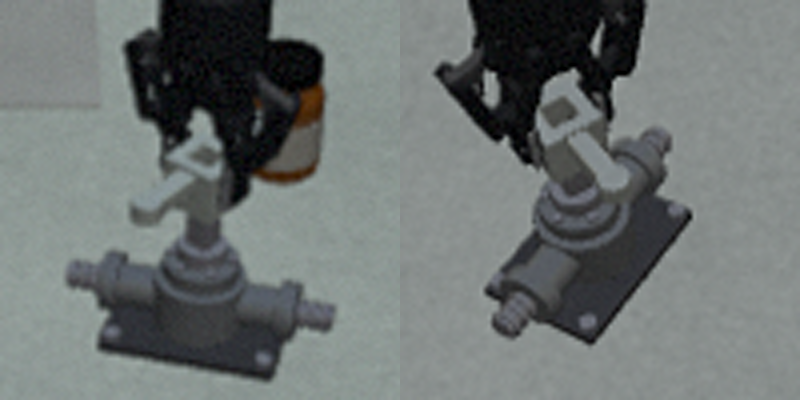

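The handle is centred over the stem in both views. Now I'll descend slowly, watching force.

Call:
carry_out([
  {"claw": -1,"translation": [-0.05,-0.05,0.2],"turn": [0,0,0]},
  {"claw": -1,"translation": [0,0,0.2],"turn": [0,0,0]},
  {"claw": -1,"translation": [0,0,0.2],"turn": [0,0,0]},
  {"claw": -1,"translation": [0,0,0.2],"turn": [0,0,0]},
  {"claw": -1,"translation": [0,0,0],"turn": [0,0,0]},
])

```text
time: 9.4
position: [0.5314, -0.1866, 0.1119]
ee_rot: [-2.789, -1.445, 0.001]
force: [-0.2, 0.6, -2.4]
finger_gap: 0.0417
```

Call:
carry_out([
  {"claw": -1,"translation": [0,0,0.2],"turn": [0,0,0]},
  {"claw": -1,"translation": [0,0,0.2],"turn": [0,0,0]},
  {"claw": -1,"translation": [0,0,0],"turn": [0,0,0]},
])

```text
time: 9.7
position: [0.5315, -0.1867, 0.108]
ee_rot: [-2.789, -1.445, 0.001]
force: [-0.8, 0.6, -1.9]
finger_gap: 0.0413
```

```bash
python3 - <<'E'
from h import *
plan([.532,-.187,.085])
E
```

```text
t 9.7 pos [ 0.5315 -0.1867  0.108 ] yaw 0.9558 tilt [-5.e-04  3.e-04 -1.e+00] gap 0.0413 F [-0.8  0.6 -1.9] T [-0.02  0.03 -0.03] j [-0.34  0.37 -0.15  1.05  0.    1.85]
tool shift cm [-0.    0.06  2.3 ]
```

The underside is at 0.103 m, below the resting range, with no contact force, so the flats agree. Continuing down.

Call:
carry_out([
  {"claw": -1,"translation": [0,0,0.2],"turn": [0,0,0]},
  {"claw": -1,"translation": [0,0,0.2],"turn": [0,0,0]},
  {"claw": -1,"translation": [0,0,0.2],"turn": [0,0,0]},
  {"claw": -1,"translation": [0,0,0],"turn": [0,0,0]},
])

```text
time: 10.1
position: [0.5315, -0.1866, 0.1019]
ee_rot: [-2.789, -1.445, 0.001]
force: [0.2, 0.5, -2.2]
finger_gap: 0.0413
```

Call:
carry_out([
  {"claw": -1,"translation": [0,0,0.2],"turn": [0,0,0]},
  {"claw": -1,"translation": [0,0,0.2],"turn": [0,0,0]},
  {"claw": -1,"translation": [0,0,0.2],"turn": [0,0,0]},
  {"claw": -1,"translation": [0,0,0.2],"turn": [0,0,0]},
  {"claw": -1,"translation": [0,0,0],"turn": [0,0,0]},
])

```text
time: 10.6
position: [0.5315, -0.1866, 0.0939]
ee_rot: [-2.789, -1.445, 0.001]
force: [-0.5, 0.3, -2.7]
finger_gap: 0.0414
```

```bash
python3 - <<'E'
from h import *
plan([.532,-.187,.085])
E
```

```text
t 10.6 pos [ 0.5315 -0.1866  0.0939] yaw 0.9558 tilt [-6.e-04  3.e-04 -1.e+00] gap 0.0414 F [-0.5  0.3 -2.7] T [0.11 0.01 0.02] j [-0.34  0.38 -0.17  1.02  0.    1.85]
tool shift cm [-0.    0.06  0.89]
```

Call:
carry_out([
  {"claw": -1,"translation": [0,0,0.2],"turn": [0,0,0]},
  {"claw": -1,"translation": [0,0,0.2],"turn": [0,0,0]},
  {"claw": -1,"translation": [0,0,0.2],"turn": [0,0,0]},
  {"claw": -1,"translation": [0,0,0],"turn": [0,0,0]},
])

```text
time: 11.0
position: [0.5315, -0.1866, 0.088]
ee_rot: [-2.789, -1.445, 0.001]
force: [-0.9, 0.2, -2.4]
finger_gap: 0.0414
```

Call:
carry_out([
  {"claw": -1,"translation": [0,0,0.2],"turn": [0,0,0]},
  {"claw": -1,"translation": [0,0,0.1],"turn": [0,0,0]},
  {"claw": -1,"translation": [0,0,0],"turn": [0,0,0]},
  {"claw": -1,"translation": [0,0,0],"turn": [0,0,0]},
])

```text
time: 11.4
position: [0.5317, -0.1867, 0.0853]
ee_rot: [-2.79, -1.445, -0.0]
force: [-0.4, -0.8, -2.4]
finger_gap: 0.0413
```

```bash
python3 - <<'E'
from h import *
plan([.532,-.187,.085])
shot('wrist','w6.png');shot('side','s6.png');shot('scene','c6.png')
I=cv2.imread('pics/s6.png')[110:210,300:400]
J=cv2.imread('pics/c6.png')[150:250,190:290]
cv2.imwrite('pics/b6.png',np.hstack([cv2.resize(I,None,fx=4,fy=4,interpolation=2),cv2.resize(J,None,fx=4,fy=4,interpolation=2)]))
E
```

```text
t 11.4 pos [ 0.5317 -0.1867  0.0853] yaw 0.9558 tilt [-0.e+00  1.e-04 -1.e+00] gap 0.0413 F [-0.4 -0.8 -2.4] T [0.   0.01 0.03] j [-0.34  0.39 -0.18  1.    0.    1.85]
tool shift cm [-0.    0.04  0.03]
```

View pics/b6.png

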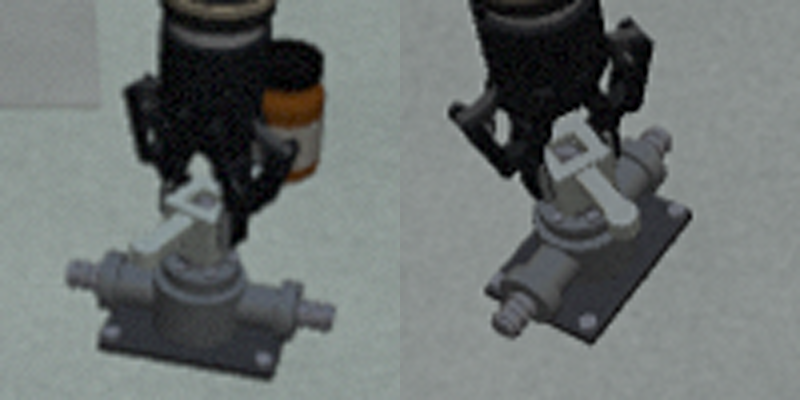

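View pics/w6.png

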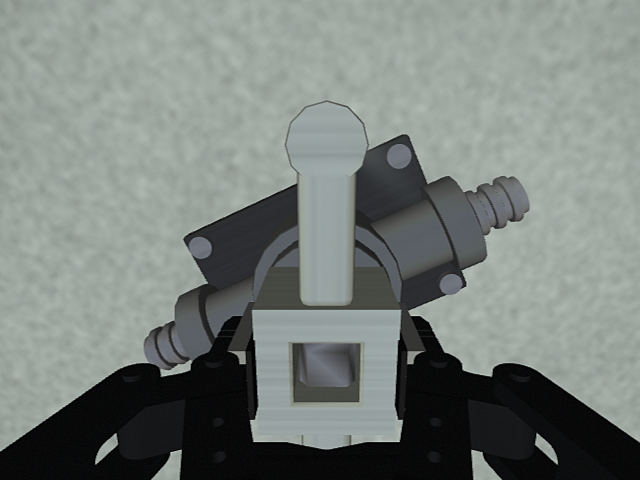

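The stem top shows inside the bore at about (327,366), and the hub sits nearly on the collar. I'll press about 1.5 mm more to confirm contact.

Call:
carry_out([
  {"claw": -1,"translation": [0,0,0.08],"turn": [0,0,0]},
  {"claw": -1,"translation": [0,0,0],"turn": [0,0,0]},
])

```text
time: 11.75
position: [0.5317, -0.1867, 0.0852]
ee_rot: [2.789, 1.445, 0.001]
force: [-2.3, 1.2, 6.2]
finger_gap: 0.0412
```

Call:
carry_out([
  {"claw": -1,"translation": [0,0,0.06],"turn": [0,0,0]},
  {"claw": -1,"translation": [0,0,0],"turn": [0,0,0]},
  {"claw": -1,"translation": [0,0,0],"turn": [0,0,0]},
])

```text
time: 12.05
position: [0.5317, -0.1867, 0.0852]
ee_rot: [2.789, 1.444, 0.001]
force: [-3.8, 2.5, 10.9]
finger_gap: 0.0409
```

The hub is seated: the height stopped at 0.0852 m and force rose to 11 N. Now I'll turn CCW.

Call:
carry_out([
  {"claw": -1,"translation": [0,0,-0.05],"turn": [0,0,-0.08]},
  {"claw": -1,"translation": [0,0,0],"turn": [0,0,-0.1]},
  {"claw": -1,"translation": [0,0,0],"turn": [0,0,-0.1]},
  {"claw": -1,"translation": [0,0,0],"turn": [0,0,-0.1]},
  {"claw": -1,"translation": [0,0,0],"turn": [0,0,0]},
], grip_force=90)

```text
time: 12.55
position: [0.5315, -0.1873, 0.0853]
ee_rot: [2.463, 1.948, -0.001]
force: [-4.2, -2.7, 7.7]
finger_gap: 0.0409
```

```bash
python3 - <<'E'
from h import *
plan()
E
```

```text
t 12.55 pos [ 0.5315 -0.1873  0.0853] yaw 1.3386 tilt [ 4.0e-04 -1.2e-03 -1.0e+00] gap 0.0409 F [-4.2 -2.7  7.7] T [-0.29  0.79  0.  ] j [-0.34  0.39 -0.18  1.   -0.    1.46]
```

Call:
carry_out([
  {"claw": -1,"translation": [0,0,0],"turn": [0,0,-0.1]},
  {"claw": -1,"translation": [0,0,0],"turn": [0,0,-0.1]},
  {"claw": -1,"translation": [0,0,0],"turn": [0,0,-0.1]},
  {"claw": -1,"translation": [0,0,0],"turn": [0,0,-0.1]},
  {"claw": -1,"translation": [0,0,0],"turn": [0,0,0]},
])

```text
time: 13.05
position: [0.5313, -0.1873, 0.0853]
ee_rot: [2.027, 2.399, -0.001]
force: [-4.8, -1.7, 8.2]
finger_gap: 0.0408
```

```bash
python3 - <<'E'
from h import *
plan()
E
```

```text
t 13.05 pos [ 0.5313 -0.1873  0.0853] yaw 1.7385 tilt [-0.     -0.0012 -1.    ] gap 0.0408 F [-4.8 -1.7  8.2] T [-0.28  0.88  0.02] j [-0.34  0.39 -0.18  1.   -0.    1.06]
```

Call:
carry_out([
  {"claw": -1,"translation": [0,0,0],"turn": [0,0,-0.08]},
  {"claw": -1,"translation": [0,0,0],"turn": [0,0,-0.08]},
])

```text
time: 13.25
position: [0.5313, -0.1873, 0.0853]
ee_rot: [1.83, 2.553, -0.002]
force: [-5.1, -1.5, 8.6]
finger_gap: 0.0407
```

```bash
python3 - <<'E'
from h import *
plan();shot('wrist','w7.png')
E
```

```text
t 13.25 pos [ 0.5313 -0.1873  0.0853] yaw 1.8979 tilt [-1.0e-04 -1.2e-03 -1.0e+00] gap 0.0407 F [-5.1 -1.5  8.6] T [-0.3   0.99 -0.38] j [-0.34  0.39 -0.18  1.   -0.    0.91]
```

View pics/w7.png

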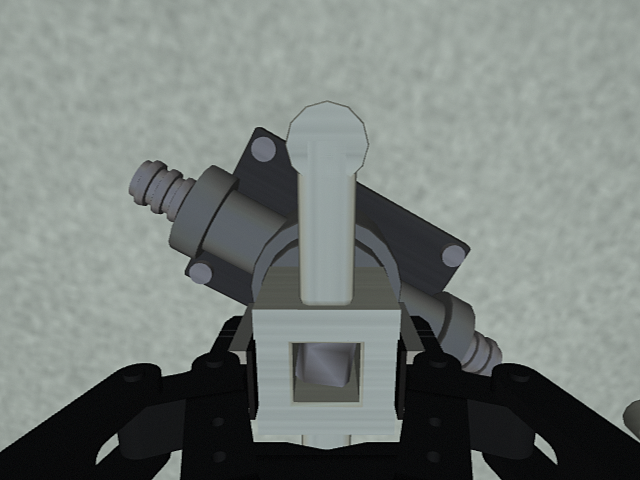

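Torque is −0.38 N m while moving, consistent with the stiff stem being driven. Continue to the stop.

Call:
carry_out([
  {"claw": -1,"translation": [0,0,0],"turn": [0,0,-0.05]},
  {"claw": -1,"translation": [0,0,0],"turn": [0,0,-0.05]},
])

```text
time: 13.5
position: [0.5312, -0.1874, 0.0853]
ee_rot: [1.702, 2.64, -0.002]
force: [-4.4, -2.0, 8.2]
finger_gap: 0.0409
```

```bash
python3 - <<'E'
from h import *
plan()
E
```

```text
t 13.5 pos [ 0.5312 -0.1874  0.0853] yaw 1.9967 tilt [-2.0e-04 -1.3e-03 -1.0e+00] gap 0.0409 F [-4.4 -2.   8.2] T [-0.36  1.1  -0.37] j [-0.34  0.39 -0.19  1.   -0.    0.81]
```

Call:
carry_out([
  {"claw": -1,"translation": [0,0,0],"turn": [0,0,-0.05]},
  {"claw": -1,"translation": [0,0,0],"turn": [0,0,-0.05]},
])

```text
time: 13.7
position: [0.5311, -0.1874, 0.0853]
ee_rot: [1.567, 2.722, -0.002]
force: [-5.5, -2.6, 9.1]
finger_gap: 0.0413
```

```bash
python3 - <<'E'
from h import *
plan()
E
```

```text
t 13.7 pos [ 0.5311 -0.1874  0.0853] yaw 2.0967 tilt [-3.0e-04 -1.3e-03 -1.0e+00] gap 0.0413 F [-5.5 -2.6  9.1] T [-0.36  1.13 -0.3 ] j [-0.34  0.39 -0.19  1.   -0.    0.71]
```

Call:
carry_out([
  {"claw": -1,"translation": [0,0,0],"turn": [0,0,-0.05]},
  {"claw": -1,"translation": [0,0,0],"turn": [0,0,-0.04]},
])

```text
time: 13.9
position: [0.5311, -0.1874, 0.0853]
ee_rot: [1.445, 2.789, -0.002]
force: [-5.9, -0.8, 8.2]
finger_gap: 0.0409
```

```bash
python3 - <<'E'
from h import *
plan()
E
```

```text
t 13.9 pos [ 0.5311 -0.1874  0.0853] yaw 2.1858 tilt [-4.0e-04 -1.3e-03 -1.0e+00] gap 0.0409 F [-5.9 -0.8  8.2] T [-0.33  1.14 -1.27] j [-0.34  0.39 -0.19  1.   -0.    0.62]
```

Call:
carry_out([
  {"claw": -1,"translation": [0,0,0],"turn": [0,0,-0.04]},
])

```text
time: 14.0
position: [0.5311, -0.1874, 0.0853]
ee_rot: [1.391, 2.817, -0.002]
force: [-5.9, -1.3, 8.8]
finger_gap: 0.0402
```

```bash
python3 - <<'E'
from h import *
plan()
E
```

```text
t 14.0 pos [ 0.5311 -0.1874  0.0853] yaw 2.2245 tilt [-3.0e-04 -1.2e-03 -1.0e+00] gap 0.0402 F [-5.9 -1.3  8.8] T [-0.21  1.07 -1.96] j [-0.34  0.39 -0.19  1.   -0.    0.58]
```

Call:
carry_out([
  {"claw": -1,"translation": [0,0,0],"turn": [0,0,-0.04]},
])

```text
time: 14.1
position: [0.5311, -0.1874, 0.0853]
ee_rot: [1.335, 2.844, -0.002]
force: [-6.0, -0.5, 7.8]
finger_gap: 0.0408
```

```bash
python3 - <<'E'
from h import *
plan()
E
```

```text
t 14.1 pos [ 0.5311 -0.1874  0.0853] yaw 2.2635 tilt [-3.e-04 -1.e-03 -1.e+00] gap 0.0408 F [-6.  -0.5  7.8] T [-0.18  1.08 -2.61] j [-0.34  0.39 -0.19  1.   -0.    0.54]
```

Torque rose to 2.6 N m at yaw ≈2.2, so the valve is on its stop after a 1.2 rad turn. I'll ease off within the play, release and retreat.

Call:
carry_out([
  {"claw": -1,"translation": [0,0,0],"turn": [0,0,0.04]},
  {"claw": -1,"translation": [0,0,-0.06],"turn": [0,0,0.05]},
  {"claw": -1,"translation": [0,0,0],"turn": [0,0,0.02]},
  {"claw": -1,"translation": [0,0,0],"turn": [0,0,0]},
])

```text
time: 14.5
position: [0.5311, -0.1874, 0.0853]
ee_rot: [-1.488, -2.767, 0.002]
force: [-4.5, -3.5, 4.2]
finger_gap: 0.0408
```

```bash
python3 - <<'E'
from h import *
plan()
E
```

```text
t 14.5 pos [ 0.5311 -0.1874  0.0853] yaw 2.1545 tilt [-8.0e-04 -1.3e-03 -1.0e+00] gap 0.0408 F [-4.5 -3.5  4.2] T [-0.61  0.87 -0.26] j [-0.34  0.39 -0.18  1.   -0.    0.65]
```

Call:
carry_out([
  {"claw": 0.3,"translation": [0,0,0],"turn": [0,0,0]},
  {"claw": 1,"translation": [0,0,0],"turn": [0,0,0]},
  {"claw": 1,"translation": [0,0,0],"turn": [0,0,0]},
  {"claw": 1,"translation": [0,0,0],"turn": [0,0,0]},
  {"claw": 1,"translation": [0,0,0],"turn": [0,0,0]},
  {"claw": 1,"translation": [0,0,0],"turn": [0,0,0]},
  {"claw": 1,"translation": [0,0,-1],"turn": [0,0,0]},
  {"claw": 1,"translation": [0,0,-2],"turn": [0,0,0]},
  {"claw": 1,"translation": [0,0,-3],"turn": [0,0,0]},
  {"claw": 1,"translation": [0,0,-4],"turn": [0,0,0]},
  {"claw": 1,"translation": [0,0,-4],"turn": [0,0,0]},
  {"claw": 1,"translation": [0,0,-3],"turn": [0,0,0]},
  {"claw": 1,"translation": [0,0,0],"turn": [0,0,0]},
  {"claw": 1,"translation": [0,0,0],"turn": [0,0,0]},
  {"claw": 1,"translation": [0,0,0],"turn": [0,0,0]},
  {"claw": 1,"translation": [0,0,0],"turn": [0,0,0]},
])

```text
time: 16.1
position: [0.5311, -0.1865, 0.2539]
ee_rot: [-1.486, -2.766, 0.0]
force: [-0.2, -0.3, -0.6]
finger_gap: 0.0855
```

```bash
python3 - <<'E'
from h import *
plan()
shot('wrist','w8.png');shot('side','s8.png');shot('scene','c8.png')
I=cv2.imread('pics/s8.png')[110:210,300:400]
J=cv2.imread('pics/c8.png')[150:250,190:290]
cv2.imwrite('pics/b8.png',np.hstack([cv2.resize(I,None,fx=4,fy=4,interpolation=2),cv2.resize(J,None,fx=4,fy=4,interpolation=2)]))
E
```

```text
t 16.1 pos [ 0.5311 -0.1865  0.2539] yaw 2.1558 tilt [-2.e-03  8.e-04 -1.e+00] gap 0.0855 F [-0.2 -0.3 -0.6] T [-0.03  0.    0.01] j [-0.34  0.3   0.13  1.4   0.    0.65]
```

View pics/b8.png

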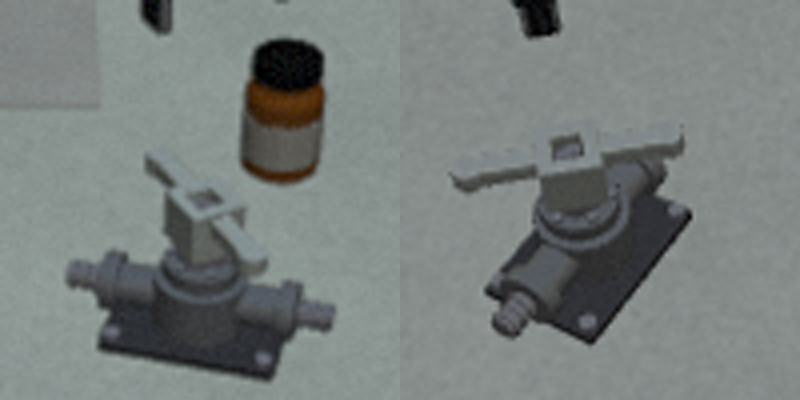

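View pics/w8.png

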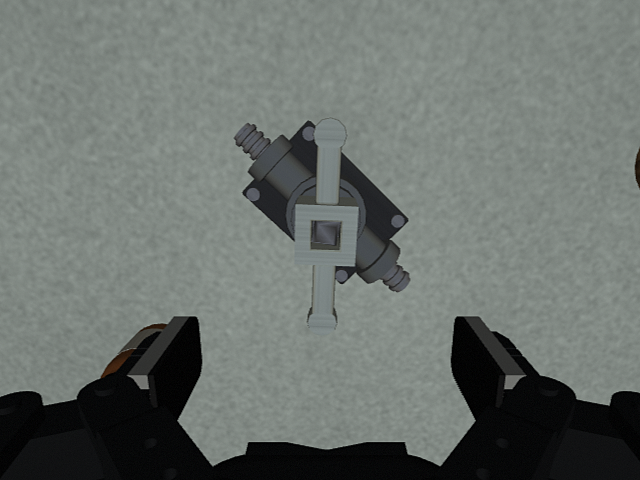

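```bash
python3 - <<'E'
from h import *
w=load('w8.png')
for z in (.114,.118,.122):
    cs=[onz(w,p,z) for p in((295,205),(358,206),(296,265),(357,266))]
    print(z,np.mean(cs,0).round(4),np.linalg.norm(cs[0]-cs[1]),np.linalg.norm(cs[0]-cs[2]))
s=load('c8.png');d=load('s8.png')
# near bore centre at hub top: scene crop (568,148), side crop (208,199)
print(tri(s,(190+(568-400)/4,150+148/4),d,(300+206/4,110+198/4)))
a=load('scene0.png')['frame'].astype(int);b=s['frame'].astype(int)
D=np.abs(a-b).max(2)>40
for n,(x,y) in dict(flask=(278,305),beaker=(457,235),jar=(173,170)).items(): print(n,D[y-25:y+25,x-22:x+22].sum())
E
```

```text
0.114 [ 0.533  -0.1885  0.114 ] 0.04262827760388715 0.04269897559988472
0.118 [ 0.5324 -0.1877  0.118 ] 0.042027001902819126 0.04209670269720556
0.122 [ 0.5318 -0.1868  0.122 ] 0.041425726201751105 0.04149442979452634
(array([ 0.53040044, -0.18650889,  0.11776988]), np.float64(0.00498844878741541))
flask 0
beaker 0
jar 0
```

The hub top is 42.0 mm wide at z = 0.118, so it is home and centred. Glassware is unchanged. Handing in.

```bash
python3 -c "
from cell import env
print(env.close_job())"
```

```text
the job is handed in; nothing more can be done
None
```

The nearest handle, 0.59 m from the base, is fitted on the valve stem and pushed home. I turned it about 1.2 rad counter-clockwise to the stop, then released it and retreated. The job was handed in at about 16 s of the 64 s allowed; no verdict is reported.

- **Fit:** Going down, the hub met no resistance until the collar. There it stopped at collar height as force rose to 11 N.
- **Stop:** Torque ran at about 0.3–0.4 N m while turning, then climbed to 2.6 N m. I took this as the stop, since the joint value itself cannot be read.
- **Final position:** After release, the wrist view put the hub top 118 mm above the bench, within about 1 mm of the stem axis I had measured. The other two cameras also gave 118 mm and agreed within about 2 mm sideways, but their rays missed each other by 5 mm, so that check is weak.
- **Glassware:** No pixel change in the scene view around the flask, beaker or jar.
- **Gripper:** It is open and clear of the handle, with force close to zero.

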